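# Load the charging dock on the packing bench

## Task

Put the red-banded power pack into the open bay of the grey charging dock (either way round will do) and press it down until its top is flush with the top of the dock. Then slide the orange shutter fully closed over it. Leave the green-banded pack where it is.

Things in the scene. Friction and masses are not known exactly. Their poses are not given: they have to be found in the camera images.
- pack_red: the power pack to load: a black block with two red bands, 110 mm long (its x) by 60 mm wide (its y) by 55 mm high, about 0.5 kg, lying on the bench. Origin at the centre of its underside, z up. Half a turn makes no difference.
- pack_red_top (a point): centre of the red-banded pack's top face, 55 mm above its origin
- pack_green: a second pack of the same shape and size with green bands, to be left alone. Origin at the centre of its underside.
- dock: the grey charging dock, fixed to the bench: 160 mm (its x) by 325 mm (its y) foot, top face 70 mm above the bench. Its bay is at the -y end, the orange shutter is parked on its top at the +y end. Origin at bench height; the bay's centre is at y = -70 mm in this frame.
- bay (a point): centre of the bay's mouth, level with the dock's top face; axes as the dock's. The bay is 65 mm (x) by 115 mm (y), its mouth bevelled 8 mm wide and deep, so the pack goes in long side along the dock's y. A stiff plate inside first holds the pack about 25 mm proud; pressed (about 5 to 12 N) it goes down to its stop, where the pack's top is flush, and stays there.
- plate (a joint): how far the plate in the bay has been pressed down: 0 = up (its top 30 mm below the dock's top), 0.025 m = fully down at its stop (pack flush). It does not spring back.
- shutter (a joint): how far the orange shutter is open, along the dock's y: 0 = fully closed over the bay, 0.15 m = fully open. It starts nearly fully open, clear of the bay, and slides with about 2 N. It passes 3 mm above the dock's top, so a pack standing proud blocks it.
- shutter_grip (a point): top centre of the black upright grip on the orange shutter: a bar 70 mm along the dock's x, 18 mm thick along the dock's y (the sliding direction), 36 mm tall, standing on the shutter plate (166 mm by 126 mm); its top is 114 mm above the bench. It moves with the shutter and lies over the bay's centre when closed.
There are look-alikes about, which are no part of the job. What is shaped like the pack_red but blue or yellow is not meant.

How it is judged (in metres and radians):
On the way:
1. the red-banded pack is pressed flush in the bay while the shutter is still open (z of pack_red_top in the frame of bay between -0.005 and 0.003 m and horizontal distance between pack_red_top and bay below 0.007 m and value of joint shutter above 0.1 m), for 0.2 s.
At the end, for the whole second after the job is handed in: Red pack in the bay within 7 mm of its centre, level (0.07 rad), long side along the dock's y (0.12 rad), top flush with the dock's top (at most 3 mm above, 5 mm below), at rest; shutter closed to within 8 mm; green pack within 30 mm of its start (z of pack_red_top in the frame of bay between -0.005 and 0.003 m and horizontal distance between pack_red_top and bay below 0.007 m and angle between pack_red's own z axis and vertical below 0.07 rad and angle between the x axis of pack_red and the y axis of dock, either way round below 0.12 rad and value of joint shutter below 0.008 m and linear speed of pack_red below 0.02 m/s and distance of pack_green from where it was at the start of the episode below 0.03 m); the robot touches nothing.
It fails at once if the green-banded pack is moved by more than 30 mm (distance of pack_green from where it was at the start of the episode above 0.03 m).
It also fails if it takes over 58 s, if anything falls off the work surface, if the arm or the gripper's body presses on something with over 40 N, if the wrist force passes 120 N, or if a joint passes its speed limit or range.

## Robot

A 6-joint arm with a two-finger parallel gripper is mounted at the origin on the work surface. World frame = base frame: x ahead of the robot, y to its left, z up, the work surface at z = 0. Lengths are in m, angles in degrees, forces in N, time in s.
With the tool pointing down it reaches from about 0.25 to 0.725 m from the base axis. Payload 9.7 kg.
Tool frame: the origin (TCP) lies between the finger pads; the fingertips stand bot.tcp_to_tips ahead of it and the grasp point (between the pads) lies 2 mm behind it (bot.tcp_to_tips is the distance from the TCP to the fingertips, in m); z points along the fingers, y is the line along which they close (so a half turn about z gives the same grasp; the last joint's range is limited). The gripper opens to 85 mm and grips with 20 to 120 N. Pads are 22 mm wide; open, the fingers measure 114 mm over their backs; the gripper's body (76 mm by 85 mm) begins 54 mm behind the grasp point. The pads swing forward as they close: fully open they stand 13 mm farther back than shut.
Start: joints at [72.422, 4.979, 10.078, 95.1, 0, 90], TCP at [0.166, 0.524, 0.248] pointing down, gripper open.
Joint ranges: [-179.16, 179.16], [-48.56, 103.87], [-65.8, 70.77], [-126.05, 130.52], [-82.76, 87.17], [-180, 180]. Speed limits (degrees/s): [127.2, 127.2, 147.25, 180, 180, 180].

## Interface

Orientations are given as [roll, pitch, yaw] about the fixed x, y, z axes, in that order (R = Rz(yaw) Ry(pitch) Rx(roll)).
In Python, from workcell import sensors, camera, camera_params, bot gives the robot as it stands.
- The arm moves only by the tool apply_moves, never from a script. Its argument "motion" is a list of rows, each an object with "jaw": the opening, from -1 (shut) to 1 (fully open); "xyz": the shift along the tool's x, y, z in mm, a list of three; "twist": the turn about the tool's z in rad. A call has 1 to 5 rows; each row is the pose to reach, as a shift and turn from the pose commanded when the call began, along the tool's axes at that moment; what a row does not reach only later rows make up. A row lasts 1/8 s, in which the tool goes at most 62.5 mm and 10.7 degrees, less where a joint would pass 70% of its speed; a pose out of reach is approached as far as the arm can. A call with a gripper value outside its range is refused whole. The fingers move at their own pace and stop on an object; "grip_force" is the grip in N (left out, the last holds). Time passes only in rows, so rows that repeat a pose let the fingers close. It gives the time, the measured TCP pose, the force, the opening and the grip force at its end, in the units of the state.
- sensors.get_obs(): the state, without advancing time (a new reading comes with each control period).
- camera(name): name is "scene" or "top"; returns (picture, depth): 480x640x3 uint8, red, green, blue; 480x640 float32, m along the optical axis (not along the pixel's ray), 0 where there is no reading.
- camera_params(name): a dict with "mtx" (3x3 intrinsics, pixels), "k1" (the pictures are not rectified: a ray, as slopes to the right and down, at radius r is drawn at 1 + k1 r^2 times it, then the intrinsics apply), "rvec" (rotation vector, rad) and "tvec" (3), from world to camera coordinates, as OpenCV has them. Camera axes: x right, y down, z forward; pixel columns grow to the right and rows downward; lengths in m; the calibration is good to about 2 mm. A picture is of the moment at which its call begins. camera_params takes no time and is no camera call.
- bot.job_done(): hands the job in; it is judged then, once.
The state is a dict: "time": time; "q": joint angles; "qd": joint speeds; "joint_efforts": joint torques, N m; "ee_pos": TCP position; "tcp_rot": TCP orientation; "wrist_force": force on the tool from outside, world axes, zero at the start; "torque": the same for the moment, N m; "opening": finger opening in m; "grasp_force": force on a finger pad.
Only numpy, scipy, OpenCV 4.12 (cv2) and the standard library are available. Lean on these libraries where they do the work, as an engineer would, in place of code of your own. Each camera call takes 0.05 s, during which the arm holds its last target. There are 200 camera calls.

## Working session

There is one attempt and no reset: what is moved stays moved. The work goes in short steps, Python scripts to look and compute and a tool call to move; the robot and the scene stay as the last step left them, time stands still between calls to the robot, and variables do not carry over. Pictures are saved under pics/ and viewed, at most 10 in all, crops included, and the job is handed in when it is done.

Besides the shell and the picture viewer there is one more tool, called after "Call:" by a JSON object that holds its "api" and its "payload". apply_moves: Moves the arm, as the interface text tells. Its arguments: {"type":"object","properties":{"motion":{"type":"array","items":{"type":"object","properties":{"jaw":{"type":"number"},"xyz":{"type":"array","items":{"type":"number"}},"twist":{"type":"number"}}}},"grip_force":{"type":"number"}},"required":["motion"]}

```bash
mkdir -p pics; ls
cat > h.py <<'E'
import numpy as np, cv2
from workcell import sensors, camera, camera_params, bot
def cp(n):
    p=camera_params(n); R=cv2.Rodrigues(np.array(p["rvec"],float))[0]
    return np.array(p["mtx"],float),float(p["k1"]),R,np.array(p["tvec"],float).ravel()
def world(n,u,v,d):
    "pixels + depth -> world"
    K,k1,R,t=cp(n); D=np.array([k1,0,0,0.])
    s=cv2.undistortPoints(np.stack([u,v],-1).reshape(-1,1,2).astype(float),K,D).reshape(-1,2)
    d=np.ravel(d); c=np.c_[s*d[:,None],d]
    return (c-t)@R
def proj(n,P):
    K,k1,R,t=cp(n)
    return cv2.projectPoints(np.asarray(P,float).reshape(-1,1,3),cv2.Rodrigues(R)[0],t,K,np.array([k1,0,0,0.]))[0].reshape(-1,2)
E
python3 - <<'E'
from h import *
for n in("scene","top"):
    im,d=camera(n); cv2.imwrite(f"pics/{n}0.png",im[:,:,::-1]); np.savez(f"pics/{n}0.npz",im=im,d=d); print(n,camera_params(n))
print(sensors.get_obs(),bot.tcp_to_tips)
E
```

```text
pics
scene {'mtx': array([[616.13088167,   0.        , 309.73280797],
       [  0.        , 616.13088167, 238.4219569 ],
       [  0.        ,   0.        ,   1.        ]]), 'k1': 0.046978629681817666, 'rvec': array([ 1.59922047,  2.17864973, -0.66622201]), 'tvec': array([ 0.15968482, -0.24409365,  1.44728391])}
top {'mtx': array([[499.17286203,   0.        , 323.17839419],
       [  0.        , 499.17286203, 239.16711291],
       [  0.        ,   0.        ,   1.        ]]), 'k1': -0.11600910323269932, 'rvec': array([ 2.11188604, -2.16795095,  0.2054472 ]), 'tvec': array([-0.06329081,  0.42825811,  0.94852428])}
{'time': 0.1, 'q': array([ 7.24214872e+01,  5.00973184e+00,  1.00404420e+01,  9.50951657e+01,
       -4.27742480e-04,  9.00027407e+01]), 'qd': array([ 0.03414453, -0.06139661,  0.09623653, -0.04821501, -0.03751256,
        0.0572665 ]), 'joint_efforts': array([ 1.88488528e-03, -5.21564126e+01,  4.65652263e+01,  1.60403992e-02,
        6.21638463e-06,  1.20882189e-05]), 'ee_pos': array([0.16606563, 0.52418055, 0.24764977]), 'tcp_rot': array([-1.79935544e+02,  4.30825385e-04,  1.62418747e+02]), 'wrist_force': array([-0.63933636,  0.2590008 ,  0.01978414]), 'torque': array([-0.07939966, -0.00729333,  0.00594898]), 'grasp_force': 0.0, 'opening': 0.08534127216374182} 0.017
```

View pics/scene0.png

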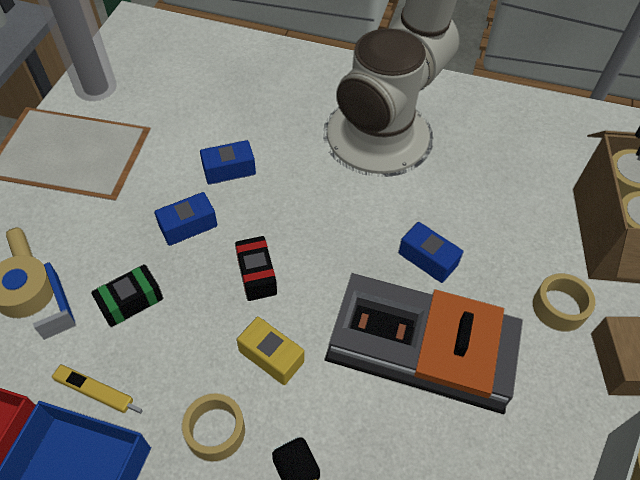

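View pics/top0.png

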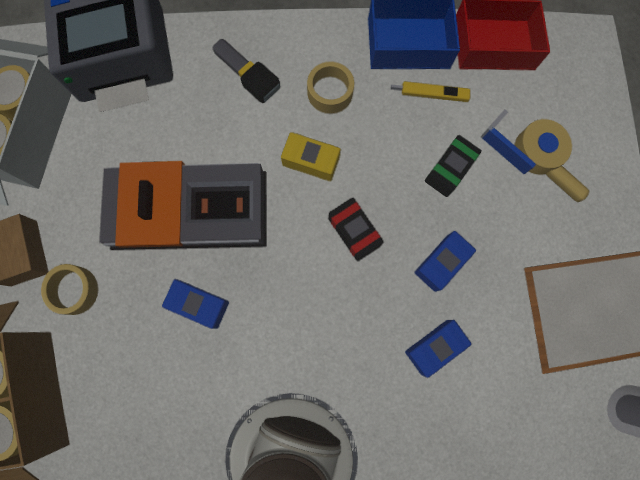

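The scene camera shows the red-banded pack at (256,268), and the top camera shows it at (356,229). Things that could be taken for it, by top-camera pixel:
- the green-banded pack at (453,166)
- the yellow pack at (311,157)
- blue packs at (195,303), (445,260) and (438,348)
- the red tray at (503,33)

I choose the black block with two red bands. The dock has its bay at (220,203) and its orange shutter at (150,204). Next I'll check the choice in a close crop.

Run:
```python
from h import *
T=np.load("pics/top0.npz");S=np.load("pics/scene0.npz")
def crop(Z,u,v,w,h,f): return cv2.resize(Z["im"][v:v+h,u:u+w,::-1],(w*f,h*f),interpolation=cv2.INTER_CUBIC)
a=np.hstack([crop(T,320,190,80,75,4),crop(S,225,225,100,75,4)[:,:400]])
b=np.hstack([crop(T,95,155,180,100,2),crop(S,320,265,205,150,2)[:200*1+100]] ) if 0 else None
A=np.zeros((600,800,3),np.uint8);A[:300,:320]=a[:,:320];A[:300,320:720]=a[:,320:]
A[300:500,0:360]=crop(T,95,155,180,100,2);A[300:600,370:780]=crop(S,320,265,205,150,2)
cv2.imwrite("pics/c1.png",A)
print("base,tcp",proj("top",[[0,0,0],[.166,.524,.248]]),proj("scene",[[0,0,0],[.166,.524,.248]]))
# depth check of tops
for n,Z,pts in(("top",T,[(356,229),(453,166),(311,157),(260,180),(110,200),(175,180),(145,200),(190,235),(400,250)]),("scene",S,[(256,262),(124,290),(345,290),(440,320),(462,335),(508,380)])):
    for u,v in pts:
        print(n,u,v,world(n,np.array([u]),np.array([v]),Z["d"][v,u])[0].round(4))
```

```text
base,tcp [[290.67569081 459.09709325]
 [-47.00607021 387.24449103]] [[377.84279738 134.30926757]
 [668.7576486  166.64969227]]
top 356 229 [ 0.4422 -0.1388  0.054 ]
top 453 166 [ 0.5667 -0.3404  0.0561]
top 311 157 [ 0.5908 -0.0543  0.0556]
top 260 180 [0.5407 0.0462 0.0711]
top 110 200 [0.5097 0.3439 0.0686]
top 175 180 [0.5435 0.2117 0.0779]
top 145 200 [0.4948 0.2563 0.1164]
top 190 235 [0.4349 0.1811 0.0719]
top 400 250 [ 0.4066 -0.2327 -0.0007]
scene 256 262 [ 0.4502 -0.1353  0.0554]
scene 124 290 [ 0.5829 -0.344   0.06  ]
scene 345 290 [ 0.426   0.038  -0.0013]
scene 440 320 [0.478  0.2215 0.0773]
scene 462 335 [0.5152 0.2584 0.1147]
scene 508 380 [0.5495 0.35   0.0698]
```

View pics/c1.png

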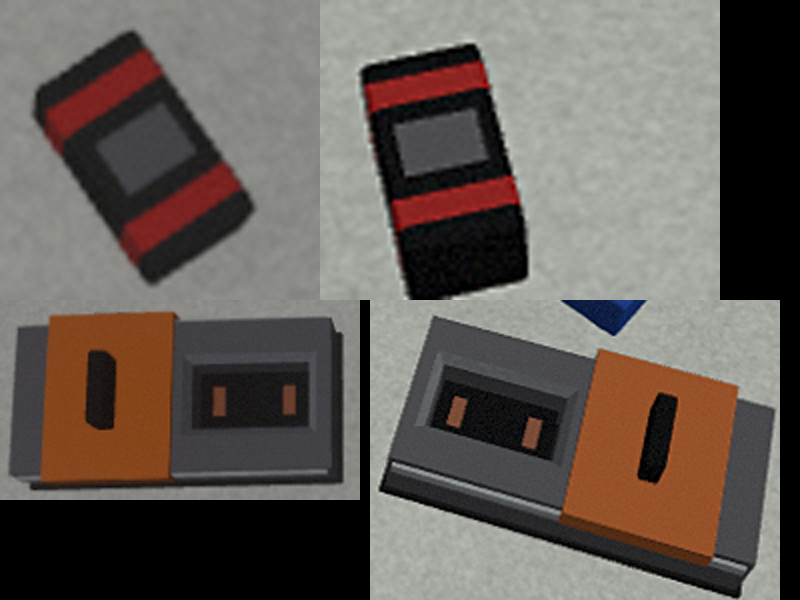

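The crop confirms the choice: a black block with two red bands and a grey label, its top centred near top-camera pixel (356,228). The dock's bay, with two copper contacts, and the orange shutter with its black grip are both clear. Next I'll fit rectangles to the depth from both cameras.

```bash
cat >> h.py <<'E'
def cloud(n,Z):
    v,u=np.nonzero(Z["d"]>0); return world(n,u,v,Z["d"][v,u]),Z["im"][v,u].astype(int)
def rect(P,box,z0,z1,m=None):
    k=(P[:,0]>box[0])&(P[:,0]<box[1])&(P[:,1]>box[2])&(P[:,1]<box[3])&(P[:,2]>z0)&(P[:,2]<z1)
    if m is not None:k&=m
    Q=P[k]; I=np.zeros((900,1300),np.uint8)  # 1 mm grid raster, closing, biggest blob
    I[np.round(Q[:,0]*1000).astype(int),np.round(Q[:,1]*1000).astype(int)+600]=255
    I=cv2.morphologyEx(I,cv2.MORPH_CLOSE,np.ones((5,5)));I=cv2.morphologyEx(I,cv2.MORPH_OPEN,np.ones((5,5)))
    c=max(cv2.findContours(I,cv2.RETR_EXTERNAL,cv2.CHAIN_APPROX_NONE)[0],key=cv2.contourArea)
    (y,x),(a,b),_=r=cv2.minAreaRect(c); B=cv2.boxPoints(r); e=max((B[1]-B[0],B[2]-B[1]),key=np.linalg.norm)
    yaw=np.degrees(np.arctan2(e[0],e[1]))%180   # direction of long side from x... e=(dy,dx)
    yaw=np.degrees(np.arctan2(e[0],e[1]))%180
    return dict(x=round(x/1000,4),y=round((y-600)/1000,4),L=max(a,b),W=min(a,b),yaw_long=round(float(yaw),2),z=np.median(Q[:,2]).round(4))
E
python3 - <<'E'
from h import *
for n in("top","scene"):
    Z=np.load(f"pics/{n}0.npz"); P,C=cloud(n,Z)
    print(n,"red",rect(P,(.35,.53,-.22,-.06),.048,.065))
    print(n,"green",rect(P,(.48,.66,-.42,-.26),.048,.065))
    dk=(.38,.64,-.02,.42)
    print(n,"dock",rect(P,dk,.060,.125))
    print(n,"shut",rect(P,dk,.07,.09,(C[:,0]>2*C[:,2])&(C[:,0]>60)))
    print(n,"grip",rect(P,dk,.105,.125))
    print(n,"bay",rect(P,dk,.03,.055,(P[:,1]<.18)&(P[:,1]>.045)&(P[:,0]>.44)&(P[:,0]<.54)))
    print(n,"baybevel",rect(P,dk,.0,.067,(P[:,1]<.18)&(P[:,1]>.045)&(P[:,0]>.44)&(P[:,0]<.54)))
E
```

```text
top red {'x': 0.4456, 'y': -0.1389, 'L': 111.04301452636719, 'W': 61.50783157348633, 'yaw_long': 32.64, 'z': np.float64(0.0554)}
top green {'x': 0.576, 'y': -0.3473, 'L': 110.88337707519531, 'W': 61.06394577026367, 'yaw_long': 141.34, 'z': np.float64(0.0553)}
top dock {'x': 0.5, 'y': 0.204, 'L': 316.0, 'W': 168.0, 'yaw_long': 90.0, 'z': np.float64(0.0733)}
top shut {'x': 0.499, 'y': 0.2635, 'L': 166.0, 'W': 127.0, 'yaw_long': 0.0, 'z': np.float64(0.0785)}
top grip {'x': 0.5005, 'y': 0.2626, 'L': 69.20939636230469, 'W': 18.586111068725586, 'yaw_long': 178.7, 'z': np.float64(0.1139)}
top bay {'x': 0.503, 'y': 0.1255, 'L': 107.0, 'W': 62.0, 'yaw_long': 90.0, 'z': np.float64(0.0405)}
top baybevel {'x': 0.5055, 'y': 0.1205, 'L': 117.0, 'W': 67.0, 'yaw_long': 90.0, 'z': np.float64(0.041)}
scene red {'x': 0.4487, 'y': -0.1386, 'L': 112.41130065917969, 'W': 60.603370666503906, 'yaw_long': 31.66, 'z': np.float64(0.0548)}
scene green {'x': 0.5769, 'y': -0.3473, 'L': 110.10250091552734, 'W': 64.03124237060547, 'yaw_long': 141.34, 'z': np.float64(0.0552)}
scene dock {'x': 0.502, 'y': 0.2035, 'L': 317.0, 'W': 168.0, 'yaw_long': 90.0, 'z': np.float64(0.0727)}
scene shut {'x': 0.5025, 'y': 0.2625, 'L': 166.99996948242188, 'W': 124.99998474121094, 'yaw_long': 0.0, 'z': np.float64(0.0775)}
scene grip {'x': 0.5015, 'y': 0.262, 'L': 69.0, 'W': 18.0, 'yaw_long': 0.0, 'z': np.float64(0.1131)}
scene bay {'x': 0.495, 'y': 0.123, 'L': 109.99998474121094, 'W': 55.99999237060547, 'yaw_long': 90.0, 'z': np.float64(0.04)}
scene baybevel {'x': 0.4949, 'y': 0.1204, 'L': 124.2542495727539, 'W': 76.22903442382812, 'yaw_long': 95.31, 'z': np.float64(0.041)}
```

Run:
```python
from h import *
for n in("top","scene"):
    Z=np.load(f"pics/{n}0.npz"); P,C=cloud(n,Z)
    # outer edges of the dock top and the mouth's bevel outer edge (z drops under 0.066)
    top=(P[:,2]>.0665)&(P[:,2]<.0755)
    def prof(ax,lo,hi,a,b):
        o=1-ax;k=(P[:,o]>lo)&(P[:,o]<hi)&(P[:,ax]>a)&(P[:,ax]<b);s=np.argsort(P[k][:,ax]);return P[k][s][:,[ax,2]]
    for y0 in(.08,.1,.12,.14,.16):
        q=prof(0,y0-.002,y0+.002,.4,.6);t=q[q[:,1]>.067,0];m=t[t<.5];M=t[t>.5];print(n,"y",y0,"x edges",t.min().round(4),m.max().round(4),M.min().round(4),t.max().round(4),"mid",((m.max()+M.min())/2).round(4))
    for x0 in(.48,.49,.5,.51,.52):
        q=prof(1,x0-.002,x0+.002,.0,.205);t=q[(q[:,1]>.067),0];m=t[t<.12];M=t[t>.12];print(n,"x",x0,"y edges",t.min().round(4),m.max().round(4),M.min().round(4),"mid",((m.max()+M.min())/2).round(4))
    for x0 in(.43,.57):
        q=prof(1,x0-.003,x0+.003,.0,.4);t=q[(q[:,1]>.064),0];print(n,"x",x0,"dock y ends",t.min().round(4),t.max().round(4))
    k=(P[:,0]>.4)&(P[:,0]<.6)&(P[:,1]>.2)&(P[:,1]<.33)&(C[:,0]>2*C[:,2])&(C[:,0]>60)&(P[:,2]>.07)
    for s in(.43,.45,.55,.57):
        q=P[k&(abs(P[:,0]-s)<.003)][:,1];print(n,"shutter y at x",s,q.min().round(4),q.max().round(4))
```

```text
top y 0.08 x edges 0.4247 0.4626 0.5347 0.5751 mid 0.4986
top y 0.1 x edges 0.4253 0.4632 0.5389 0.5754 mid 0.501
top y 0.12 x edges 0.4256 0.4615 0.5353 0.5754 mid 0.4984
top y 0.14 x edges 0.4248 0.4596 0.5381 0.5741 mid 0.4989
top y 0.16 x edges 0.4249 0.4624 0.5388 0.575 mid 0.5006
top x 0.48 y edges 0.0465 0.0642 0.1887 mid 0.1265
top x 0.49 y edges 0.0462 0.0643 0.1851 mid 0.1247
top x 0.5 y edges 0.046 0.0642 0.1856 mid 0.1249
top x 0.51 y edges 0.0462 0.064 0.1858 mid 0.1249
top x 0.52 y edges 0.0463 0.064 0.1877 mid 0.1259
top x 0.43 dock y ends 0.0465 0.3612
top x 0.57 dock y ends 0.0464 0.3592
top shutter y at x 0.43 0.2007 0.3266
top shutter y at x 0.45 0.2003 0.3257
top shutter y at x 0.55 0.2 0.3258
top shutter y at x 0.57 0.2003 0.3246
scene y 0.08 x edges 0.428 0.4696 0.5408 0.5763 mid 0.5052
scene y 0.1 x edges 0.4263 0.4645 0.5407 0.5763 mid 0.5026
scene y 0.12 x edges 0.4272 0.4654 0.5403 0.577 mid 0.5028
scene y 0.14 x edges 0.4257 0.4656 0.5394 0.5773 mid 0.5025
scene y 0.16 x edges 0.4259 0.4697 0.5389 0.578 mid 0.5043
scene x 0.48 y edges 0.0454 0.066 0.1876 mid 0.1268
scene x 0.49 y edges 0.046 0.0612 0.1862 mid 0.1237
scene x 0.5 y edges 0.0451 0.0638 0.1861 mid 0.1249
scene x 0.51 y edges 0.0457 0.0648 0.1899 mid 0.1274
scene x 0.52 y edges 0.047 0.0623 0.1882 mid 0.1252
scene x 0.43 dock y ends 0.0453 0.361
scene x 0.57 dock y ends 0.0455 0.36
scene shutter y at x 0.43 0.2003 0.3246
scene shutter y at x 0.45 0.2005 0.3243
scene shutter y at x 0.55 0.2002 0.3238
scene shutter y at x 0.57 0.2006 0.3242
```

```bash
cat >> h.py <<'E'
from scipy.spatial.transform import Rotation as Ro
def go(x,y,z,yaw):
    o=sensors.get_obs(); R=Ro.from_euler('xyz',o["tcp_rot"],degrees=True).as_matrix()
    d=R.T@(np.array([x,y,z])-o["ee_pos"])*1000
    t=-((yaw-o["tcp_rot"][2]+180)%360-180)
    print("xyz",d.round(1),"twist",np.radians(t).round(4),"| t",round(o["time"],2),"pos",o["ee_pos"].round(4),"rot",o["tcp_rot"].round(2),"q6",o["q"][5].round(1))
E
python3 -c "
from h import *
go(.447,-.139,.16,32)"
```

```text
xyz [-468.1 -547.2   88.3] twist 2.2762 | t 0.1 pos [0.1661 0.5242 0.2476] rot [-179.94    0.    162.42] q6 90.0
```

Call:
{"api": "apply_moves", "payload": {"motion": [{"jaw":1,"xyz":[-39,-46,0],"twist":0.18},{"jaw":1,"xyz":[-78,-92,0],"twist":0.36},{"jaw":1,"xyz":[-117,-137,0],"twist":0.54},{"jaw":1,"xyz":[-156,-183,0],"twist":0.72},{"jaw":1,"xyz":[-195,-229,0],"twist":0.9}]}}

```text
time: 0.72
ee_pos: [0.283, 0.2453, 0.2481]
tcp_rot: [180.0, 0.0, 110.6]
wrist_force: [1.0, -0.5, 0.4]
opening: 0.0856
grasp_force: 0.0
```

```bash
python3 -c "
from h import *
go(.447,-.139,.16,32)"
```

```text
xyz [-417.4   18.6   88.1] twist 1.3711 | t 0.72 pos [0.283  0.2453 0.2481] rot [1.7999e+02 1.0000e-02 1.1056e+02] q6 110.4
```

Call:
{"api": "apply_moves", "payload": {"motion": [{"jaw":1,"xyz":[-56,3,5],"twist":0.18},{"jaw":1,"xyz":[-112,5,10],"twist":0.36},{"jaw":1,"xyz":[-168,8,15],"twist":0.54},{"jaw":1,"xyz":[-224,10,20],"twist":0.72},{"jaw":1,"xyz":[-280,13,25],"twist":0.9}]}}

```text
time: 1.35
ee_pos: [0.3949, -0.0118, 0.2231]
tcp_rot: [180.0, -0.0, 58.9]
wrist_force: [0.3, 0.6, 0.6]
opening: 0.0853
grasp_force: 0.0
```

```bash
python3 -c "
from h import *
go(.447,-.139,.16,32)"
```

```text
xyz [-82.1 110.2  63.1] twist 0.4701 | t 1.35 pos [ 0.3949 -0.0118  0.2231] rot [ 1.7998e+02 -2.0000e-02  5.8930e+01] q6 119.3
```

Call:
{"api": "apply_moves", "payload": {"motion": [{"jaw":1,"xyz":[-27,37,20],"twist":0.16},{"jaw":1,"xyz":[-54,74,40],"twist":0.32},{"jaw":1,"xyz":[-82,110,60],"twist":0.47},{"jaw":1,"xyz":[-82,110,63],"twist":0.47}]}}

```text
time: 1.85
ee_pos: [0.447, -0.1386, 0.158]
tcp_rot: [-179.9, 0.1, 32.1]
wrist_force: [-0.1, 0.7, 0.4]
opening: 0.0853
grasp_force: 0.0
```

Run:
```python
from h import *
go(.447,-.139,.053,32)
a=[]
for n in("top","scene"):
    im,d=camera(n); P,C=cloud(n,dict(im=im,d=d))
    p=proj(n,[[.447,-.139,.055]])[0].astype(int);a.append(cv2.resize(im[p[1]-60:p[1]+60,p[0]-65:p[0]+65,::-1],(390,360)))
cv2.imwrite("pics/pre.png",np.hstack(a))
```

```text
xyz [  0.    0.6 105. ] twist 0.0015 | t 1.85 pos [ 0.447  -0.1386  0.158 ] rot [-1.7987e+02  1.4000e-01  3.2090e+01] q6 130.7
```

View pics/pre.png

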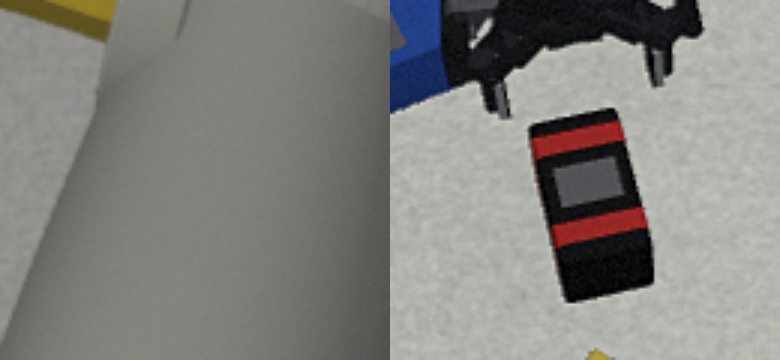

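The top camera is blocked by the arm. In the scene crop the open fingers, at (500,100) and (658,65), stand either side of the red-banded pack and line up with its width. I'll go down and grip.

Call:
{"api": "apply_moves", "payload": {"motion": [{"jaw":1,"xyz":[0,0,45],"twist":0},{"jaw":1,"xyz":[0,0,75],"twist":0},{"jaw":1,"xyz":[0,0,95],"twist":0},{"jaw":1,"xyz":[0,0,105],"twist":0},{"jaw":1,"xyz":[0,0,105],"twist":0}]}}

```text
time: 2.58
ee_pos: [0.4473, -0.136, 0.0556]
tcp_rot: [-180.0, -0.0, 32.4]
wrist_force: [0.1, 0.1, 0.5]
opening: 0.0856
grasp_force: 0.0
```

Call:
{"api": "apply_moves", "payload": {"motion": [{"jaw":-1,"xyz":[0,0,0]},{"jaw":-1,"xyz":[0,0,0]},{"jaw":-1,"xyz":[0,0,0]},{"jaw":-1,"xyz":[0,0,0]},{"jaw":-1,"xyz":[0,0,0]}], "grip_force": 50}}

```text
validation failed for argument at $.mo...
```

Run:
```python
from h import *
go(.501,.125,.2,90)
im,d=camera("scene")
p=proj("scene",[[.447,-.139,.055]])[0].astype(int);cv2.imwrite("pics/grip.png",cv2.resize(im[p[1]-60:p[1]+60,p[0]-65:p[0]+65,::-1],(520,480)))
```

```text
xyz [ 185.3 -191.5 -144.4] twist -1.0046 | t 2.58 pos [ 0.4473 -0.136   0.0556] rot [-1.800e+02 -1.000e-02  3.244e+01] q6 130.6
```

View pics/grip.png

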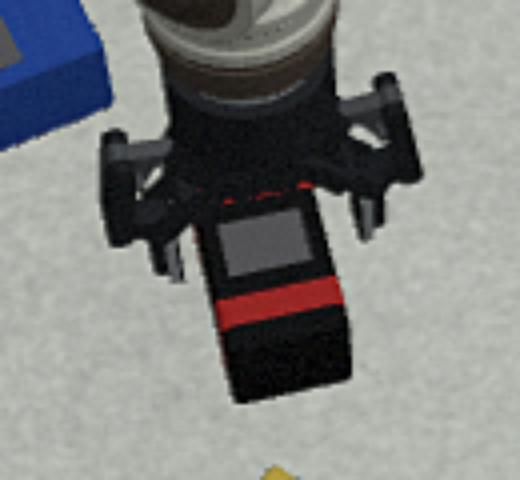

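The pack sits between the fingers, with its label at (265,240), but the close call was refused because it had no twist. I'll trim about 2 mm and close.

Call:
{"api": "apply_moves", "payload": {"motion": [{"jaw":1,"xyz":[-1,2,2],"twist":0},{"jaw":-1,"xyz":[-1,2,2],"twist":0},{"jaw":-1,"xyz":[-1,2,2],"twist":0},{"jaw":-1,"xyz":[-1,2,2],"twist":0},{"jaw":-1,"xyz":[-1,2,2],"twist":0}], "grip_force": 50}}

```text
time: 3.25
ee_pos: [0.4478, -0.1389, 0.054]
tcp_rot: [180.0, -0.0, 32.4]
wrist_force: [-1.7, 0.7, 5.4]
opening: 0.0586
grasp_force: 55.1
```

Call:
{"api": "apply_moves", "payload": {"motion": [{"jaw":-1,"xyz":[-1,2,0],"twist":0},{"jaw":-1,"xyz":[0,0,0],"twist":0},{"jaw":-1,"xyz":[0,0,0],"twist":0}]}}

```text
time: 3.62
ee_pos: [0.4481, -0.1395, 0.054]
tcp_rot: [179.9, -0.0, 32.3]
wrist_force: [-0.8, -4.6, 6.4]
opening: 0.0586
grasp_force: 55.1
```

Call:
{"api": "apply_moves", "payload": {"motion": [{"jaw":-1,"xyz":[0,0,-15],"twist":0},{"jaw":-1,"xyz":[0,0,-45],"twist":0},{"jaw":-1,"xyz":[0,0,-85],"twist":0},{"jaw":-1,"xyz":[0,0,-115],"twist":0},{"jaw":-1,"xyz":[0,0,-125],"twist":0}]}}

```text
time: 4.25
ee_pos: [0.448, -0.1388, 0.1801]
tcp_rot: [179.9, -0.1, 32.4]
wrist_force: [0.3, -0.0, -4.3]
opening: 0.0585
grasp_force: 55.9
```

```bash
python3 -c "
from h import *
go(.501,.125,.18,90)"
```

```text
xyz [ 1.859e+02 -1.944e+02  1.000e-01] twist -1.0059 | t 4.25 pos [ 0.448  -0.1388  0.1801] rot [ 1.7993e+02 -9.0000e-02  3.2370e+01] q6 130.4
```

Held: the wrist carries about -4.3 N. Next I'll carry it over to the bay.

Call:
{"api": "apply_moves", "payload": {"motion": [{"jaw":-1,"xyz":[27,-28,0],"twist":-0.15},{"jaw":-1,"xyz":[58,-61,0],"twist":-0.32},{"jaw":-1,"xyz":[90,-94,0],"twist":-0.49},{"jaw":-1,"xyz":[122,-127,0],"twist":-0.66},{"jaw":-1,"xyz":[153,-160,0],"twist":-0.83}]}}

```text
time: 4.88
ee_pos: [0.4908, 0.0798, 0.1771]
tcp_rot: [-179.9, 0.0, 80.2]
wrist_force: [0.4, -0.9, -4.3]
opening: 0.0586
grasp_force: 55.9
```

```bash
python3 -c "
from h import *
go(.501,.125,.18,90)"
```

```text
xyz [46.3  2.4 -2.9] twist -0.1702 | t 4.88 pos [0.4908 0.0798 0.1771] rot [-1.7989e+02  2.0000e-02  8.0250e+01] q6 109.0
```

Call:
{"api": "apply_moves", "payload": {"motion": [{"jaw":-1,"xyz":[25,1,0],"twist":-0.1},{"jaw":-1,"xyz":[46,2,0],"twist":-0.17},{"jaw":-1,"xyz":[46,2,0],"twist":-0.17},{"jaw":-1,"xyz":[46,2,0],"twist":-0.17}]}}

```text
time: 5.38
ee_pos: [0.501, 0.1227, 0.1779]
tcp_rot: [-180.0, 0.0, 89.6]
wrist_force: [0.5, -1.3, -4.7]
opening: 0.0587
grasp_force: 55.9
```

Run:
```python
from h import *
go(.501,.125,.15,90)
im,d=camera("scene");P,C=cloud("scene",dict(im=im,d=d))
cv2.imwrite("pics/over.png",cv2.resize(im[150:420,290:560,::-1],(540,540)))
# pack footprint from scene: red/black points in the pack's height range
k=(P[:,0]>.4)&(P[:,0]<.6)&(P[:,1]>.03)&(P[:,1]<.22)
red=k&(C[:,0]>2*C[:,1])&(C[:,0]>2.2*C[:,2])&(C[:,0]>60)&(P[:,2]>.1)
print(red.sum(),P[red].min(0),P[red].max(0))
```

```text
xyz [ 2.4 -0.  27.9] twist -0.0073 | t 5.38 pos [0.501  0.1227 0.1779] rot [-1.7996e+02  3.0000e-02  8.9580e+01] q6 104.2
913 [0.47073932 0.0794826  0.12415867] [0.53417819 0.16462876 0.18377033]
```

View pics/over.png

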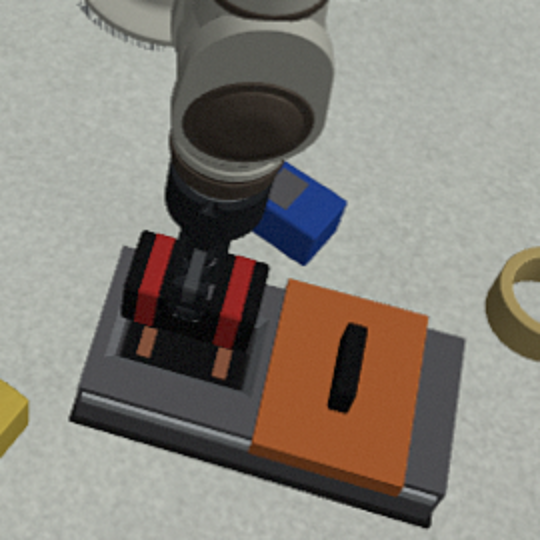

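The pack hangs squarely over the bay at (195,290), with its bands centred at y≈0.122, so it needs about +3 mm in y. I'll go down slowly from here.

Call:
{"api": "apply_moves", "payload": {"motion": [{"jaw":-1,"xyz":[3,0,15],"twist":0},{"jaw":-1,"xyz":[3,0,32],"twist":-0.005},{"jaw":-1,"xyz":[3,0,45],"twist":-0.005},{"jaw":-1,"xyz":[3,0,50],"twist":-0.005},{"jaw":-1,"xyz":[3,0,50],"twist":-0.005}]}}

```text
time: 6.05
ee_pos: [0.5011, 0.1261, 0.128]
tcp_rot: [-180.0, 0.0, 89.9]
wrist_force: [-1.0, -0.2, -4.1]
opening: 0.0587
grasp_force: 55.8
```

Call:
{"api": "apply_moves", "payload": {"motion": [{"jaw":-1,"xyz":[0,0,3],"twist":0},{"jaw":-1,"xyz":[0,0,6],"twist":0},{"jaw":-1,"xyz":[0,0,9],"twist":0},{"jaw":-1,"xyz":[0,0,12],"twist":0}]}}

```text
time: 6.55
ee_pos: [0.5012, 0.1262, 0.1161]
tcp_rot: [180.0, 0.0, 89.9]
wrist_force: [-0.3, 0.3, -4.4]
opening: 0.0591
grasp_force: 55.9
```

Call:
{"api": "apply_moves", "payload": {"motion": [{"jaw":-1,"xyz":[0,0,3],"twist":0},{"jaw":-1,"xyz":[0,0,6],"twist":0},{"jaw":-1,"xyz":[0,0,8],"twist":0},{"jaw":-1,"xyz":[0,0,10],"twist":0}]}}

```text
time: 7.05
ee_pos: [0.5012, 0.1262, 0.1062]
tcp_rot: [180.0, 0.0, 89.9]
wrist_force: [-0.0, 0.1, -4.0]
opening: 0.059
grasp_force: 55.9
```

Call:
{"api": "apply_moves", "payload": {"motion": [{"jaw":-1,"xyz":[0,0,3],"twist":0},{"jaw":-1,"xyz":[0,0,6],"twist":0},{"jaw":-1,"xyz":[0,0,8],"twist":0},{"jaw":-1,"xyz":[0,0,10],"twist":0}]}}

```text
time: 7.55
ee_pos: [0.5012, 0.1262, 0.0961]
tcp_rot: [-180.0, 0.0, 89.9]
wrist_force: [-0.4, 0.1, -3.6]
opening: 0.0586
grasp_force: 55.9
```

It's going in freely. A few mm more to reach the plate, then release and rise.

Call:
{"api": "apply_moves", "payload": {"motion": [{"jaw":-1,"xyz":[0,0,1],"twist":0},{"jaw":-1,"xyz":[0,0,2],"twist":0},{"jaw":-1,"xyz":[0,0,3],"twist":0}]}}

```text
time: 7.92
ee_pos: [0.5013, 0.1262, 0.0939]
tcp_rot: [180.0, -0.0, 89.9]
wrist_force: [-2.7, -1.4, 3.6]
opening: 0.0588
grasp_force: 56.8
```

Call:
{"api": "apply_moves", "payload": {"motion": [{"jaw":0.8,"xyz":[0,0,-1],"twist":0},{"jaw":0.8,"xyz":[0,0,-1],"twist":0},{"jaw":0.8,"xyz":[0,0,-1],"twist":0},{"jaw":0.8,"xyz":[0,0,-30],"twist":0},{"jaw":0.8,"xyz":[0,0,-50],"twist":0}]}}

```text
time: 8.55
ee_pos: [0.5014, 0.1262, 0.1443]
tcp_rot: [180.0, -0.0, 89.9]
wrist_force: [0.8, 0.7, -0.6]
opening: 0.0765
grasp_force: 0.0
```

Call:
{"api": "apply_moves", "payload": {"motion": [{"jaw":-1,"xyz":[-1,0,0],"twist":0},{"jaw":-1,"xyz":[-1,0,0],"twist":0},{"jaw":-1,"xyz":[-1,0,0],"twist":0},{"jaw":-1,"xyz":[-1,0,0],"twist":0},{"jaw":-1,"xyz":[-1,0,0],"twist":0}]}}

```text
time: 9.18
ee_pos: [0.5011, 0.1251, 0.143]
tcp_rot: [-180.0, 0.0, 89.9]
wrist_force: [0.2, -1.0, -0.4]
opening: 0.0001
grasp_force: 0.0
```

Run:
```python
from h import *
go(.501,.125,.115,90)
im,d=camera("scene")
cv2.imwrite("pics/rel.png",cv2.resize(im[150:420,290:560,::-1],(540,540)))
print(sensors.get_obs()["opening"])
```

```text
xyz [-0.1 -0.1 28. ] twist -0.001 | t 9.18 pos [0.5011 0.1251 0.143 ] rot [-1.7997e+02  1.0000e-02  8.9940e+01] q6 104.1
0.00022503870723694647
```

View pics/rel.png

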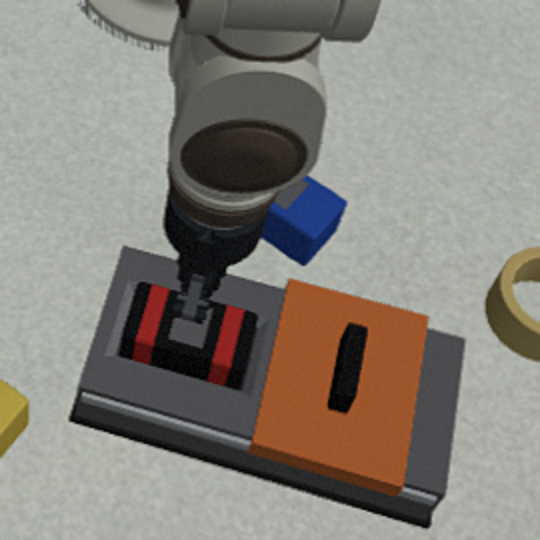

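The pack stands upright in the bay with its label at (190,330), and the jaws are shut above it. Now the press.

Call:
{"api": "apply_moves", "payload": {"motion": [{"jaw":-1,"xyz":[0,0,15],"twist":0},{"jaw":-1,"xyz":[0,0,25],"twist":0},{"jaw":-1,"xyz":[0,0,29],"twist":0},{"jaw":-1,"xyz":[0,0,33],"twist":0}]}}

```text
time: 9.72
ee_pos: [0.5011, 0.1251, 0.1102]
tcp_rot: [-180.0, 0.0, 89.9]
wrist_force: [-2.7, -1.1, 4.4]
opening: -0.0
grasp_force: 2.1
```

Call:
{"api": "apply_moves", "payload": {"motion": [{"jaw":-1,"xyz":[0,0,3],"twist":0},{"jaw":-1,"xyz":[0,0,6],"twist":0},{"jaw":-1,"xyz":[0,0,9],"twist":0},{"jaw":-1,"xyz":[0,0,12],"twist":0},{"jaw":-1,"xyz":[0,0,15],"twist":0}]}}

```text
time: 10.35
ee_pos: [0.5012, 0.1252, 0.0951]
tcp_rot: [-180.0, 0.0, 89.9]
wrist_force: [-3.1, -0.8, 4.2]
opening: 0.0
grasp_force: 2.1
```

Call:
{"api": "apply_moves", "payload": {"motion": [{"jaw":-1,"xyz":[0,0,2],"twist":0},{"jaw":-1,"xyz":[0,0,4],"twist":0}]}}

```text
time: 10.6
ee_pos: [0.5012, 0.1252, 0.0912]
tcp_rot: [-180.0, -0.0, 89.9]
wrist_force: [-4.1, -1.0, 4.2]
opening: 0.0
grasp_force: 2.1
```

Call:
{"api": "apply_moves", "payload": {"motion": [{"jaw":-1,"xyz":[0,0,1],"twist":0},{"jaw":-1,"xyz":[0,0,2],"twist":0},{"jaw":-1,"xyz":[0,0,3],"twist":0}]}}

```text
time: 10.98
ee_pos: [0.5013, 0.1252, 0.0883]
tcp_rot: [180.0, 0.0, 89.9]
wrist_force: [-2.9, -0.5, 3.5]
opening: -0.0001
grasp_force: 2.0
```

Call:
{"api": "apply_moves", "payload": {"motion": [{"jaw":-1,"xyz":[0,0,1],"twist":0},{"jaw":-1,"xyz":[0,0,1.5],"twist":0}]}}

```text
time: 11.22
ee_pos: [0.5013, 0.1252, 0.087]
tcp_rot: [180.0, -0.0, 89.9]
wrist_force: [-4.7, -0.8, 8.8]
opening: 0.0002
grasp_force: 4.4
```

Call:
{"api": "apply_moves", "payload": {"motion": [{"jaw":-1,"xyz":[0,0,0.5],"twist":0},{"jaw":-1,"xyz":[0,0,1],"twist":0},{"jaw":-1,"xyz":[0,0,1],"twist":0}]}}

```text
time: 11.6
ee_pos: [0.5013, 0.1252, 0.087]
tcp_rot: [179.9, -0.0, 89.9]
wrist_force: [-6.4, -1.7, 13.6]
opening: -0.0002
grasp_force: 6.8
```

It's firmly at the stop: 0.087 at the TCP puts the tips at 0.070, and the force has risen to 13.6 N. I'll rise and check it's flush before moving to the shutter.

Call:
{"api": "apply_moves", "payload": {"motion": [{"jaw":-1,"xyz":[0,0,-15],"twist":0},{"jaw":-1,"xyz":[0,0,-60],"twist":0},{"jaw":-1,"xyz":[55,0,-75],"twist":0},{"jaw":-1,"xyz":[110,0,-75],"twist":0},{"jaw":-1,"xyz":[165,0,-75],"twist":0}]}}

```text
time: 12.22
ee_pos: [0.5019, 0.2921, 0.1617]
tcp_rot: [179.9, -0.1, 89.9]
wrist_force: [0.3, -0.5, 0.0]
opening: 0.0004
grasp_force: 0.0
```

Run:
```python
from h import *
go(.501,.295,.105,90)
for n in("scene","top"):
    im,d=camera(n);P,C=cloud(n,dict(im=im,d=d))
    k=(abs(P[:,0]-.5)<.05)&(abs(P[:,1]-.125)<.065)&(C[:,0]>2*C[:,1])&(C[:,0]>2.2*C[:,2])&(C[:,0]>60)
    q=P[k];print(n,k.sum(),q[:,2].min() if len(q) else 0,np.median(q[:,2]) if len(q) else 0,q.min(0),q.max(0))
    print(n,"grip",rect(P,(.44,.56,.2,.3),.105,.1165))
```

```text
xyz [ 2.9 -1.  56.7] twist -0.0015 | t 12.22 pos [0.5019 0.2921 0.1617] rot [ 1.799e+02 -6.000e-02  8.992e+01] q6 120.3
scene 620 0.054370979170546264 0.06956282876694969 [0.47066837 0.08272503 0.05437098] [0.53236729 0.16807018 0.07530327]
scene grip {'x': 0.5014, 'y': 0.2623, 'L': 71.18576049804688, 'W': 17.71645736694336, 'yaw_long': 178.85, 'z': np.float64(0.113)}
top 507 0.060797824400500536 0.07046357631760385 [0.46909785 0.08470995 0.06079782] [0.52919363 0.1692185  0.07572562]
top grip {'x': 0.5, 'y': 0.262, 'L': 68.0, 'W': 18.0, 'yaw_long': 0.0, 'z': np.float64(0.1138)}
```

Both cameras put the pack's top at 0.070, which is flush, and the shutter is untouched. I'll lower behind the grip and push it closed.

Call:
{"api": "apply_moves", "payload": {"motion": [{"jaw":-1,"xyz":[4,-1,15],"twist":0},{"jaw":-1,"xyz":[4,-1,35],"twist":0},{"jaw":-1,"xyz":[4,-1,48],"twist":0},{"jaw":-1,"xyz":[4,-1,55],"twist":0},{"jaw":-1,"xyz":[4,-1,55],"twist":0}]}}

```text
time: 12.95
ee_pos: [0.5004, 0.2936, 0.1055]
tcp_rot: [-180.0, 0.0, 89.9]
wrist_force: [0.2, 0.1, 0.2]
opening: 0.0003
grasp_force: 0.0
```

Call:
{"api": "apply_moves", "payload": {"motion": [{"jaw":-1,"xyz":[-6,0,0],"twist":0},{"jaw":-1,"xyz":[-12,0,0],"twist":0},{"jaw":-1,"xyz":[-18,0,0],"twist":0},{"jaw":-1,"xyz":[-24,0,0],"twist":0},{"jaw":-1,"xyz":[-30,0,0],"twist":0}]}}

```text
time: 13.58
ee_pos: [0.5005, 0.2639, 0.1061]
tcp_rot: [180.0, -0.0, 89.9]
wrist_force: [1.3, 1.2, 2.6]
opening: 0.0
grasp_force: 1.1
```

Call:
{"api": "apply_moves", "payload": {"motion": [{"jaw":-1,"xyz":[-15,0,0],"twist":0},{"jaw":-1,"xyz":[-32,0,0],"twist":0},{"jaw":-1,"xyz":[-50,0,0],"twist":0},{"jaw":-1,"xyz":[-68,0,0],"twist":0},{"jaw":-1,"xyz":[-85,0,0],"twist":0}]}}

```text
time: 14.2
ee_pos: [0.5003, 0.1778, 0.1058]
tcp_rot: [180.0, -0.0, 89.9]
wrist_force: [1.2, 3.3, 2.0]
opening: -0.0002
grasp_force: 1.4
```

Run:
```python
from h import *
go(.501,.145,.106,90)
for n in("scene","top"):
    im,d=camera(n);P,C=cloud(n,dict(im=im,d=d))
    k=(abs(P[:,0]-.5)<.09)&(abs(P[:,1]-.2)<.2)&(C[:,0]>2*C[:,2])&(C[:,0]>60)&(abs(P[:,2]-.078)<.004)&(C[:,1]>.3*C[:,0])
    print(n,"orange y",np.percentile(P[k][:,1],[.5,99.5]))
    cv2.imwrite(f"pics/sh_{n}.png",cv2.resize(im[150:420,290:560,::-1],(540,540)))
```

```text
xyz [-32.8   0.8  -0.2] twist -0.0014 | t 14.2 pos [0.5003 0.1778 0.1058] rot [179.99  -0.    89.92] q6 109.6
scene orange y [0.09416662 0.21914051]
top orange y [0.09336494 0.18191615]
```

Call:
{"api": "apply_moves", "payload": {"motion": [{"jaw":-1,"xyz":[-8,0,0],"twist":0},{"jaw":-1,"xyz":[-16,0,0],"twist":0},{"jaw":-1,"xyz":[-22,0,0],"twist":0},{"jaw":-1,"xyz":[-26,0,0],"twist":0},{"jaw":-1,"xyz":[-28,0,0],"twist":0}]}}

```text
time: 14.92
ee_pos: [0.5, 0.151, 0.1056]
tcp_rot: [-180.0, 0.0, 89.9]
wrist_force: [-0.8, 1.4, -0.8]
opening: 0.0002
grasp_force: 1.0
```

Call:
{"api": "apply_moves", "payload": {"motion": [{"jaw":-1,"xyz":[-1,0,0],"twist":0},{"jaw":-1,"xyz":[-2,0,0],"twist":0},{"jaw":-1,"xyz":[-3,0,0],"twist":0}]}}

```text
time: 15.3
ee_pos: [0.5003, 0.1482, 0.1058]
tcp_rot: [180.0, 0.0, 89.9]
wrist_force: [-0.1, 1.9, -1.7]
opening: -0.0
grasp_force: 1.0
```

Call:
{"api": "apply_moves", "payload": {"motion": [{"jaw":-1,"xyz":[-1,0,0],"twist":0},{"jaw":-1,"xyz":[-2,0,0],"twist":0},{"jaw":-1,"xyz":[-3,0,0],"twist":0}]}}

```text
time: 15.68
ee_pos: [0.5002, 0.1466, 0.1058]
tcp_rot: [-180.0, -0.2, 90.0]
wrist_force: [-1.1, 13.9, -3.0]
opening: -0.0003
grasp_force: 7.2
```

Call:
{"api": "apply_moves", "payload": {"motion": [{"jaw":-1,"xyz":[-1,0,0],"twist":0},{"jaw":-1,"xyz":[-1,0,0],"twist":0}]}}

```text
time: 15.92
ee_pos: [0.5003, 0.1465, 0.1058]
tcp_rot: [-180.0, -0.3, 90.0]
wrist_force: [-0.2, 17.4, -3.3]
opening: -0.0002
grasp_force: 8.4
```

At the end stop (17 N). Next I'll back off, rise clear and check.

Call:
{"api": "apply_moves", "payload": {"motion": [{"jaw":-1,"xyz":[10,0,0],"twist":0},{"jaw":-1,"xyz":[20,0,0],"twist":0},{"jaw":-1,"xyz":[25,0,-30],"twist":0},{"jaw":-1,"xyz":[50,0,-80],"twist":0},{"jaw":-1,"xyz":[100,0,-100],"twist":0}]}}

```text
time: 16.55
ee_pos: [0.5014, 0.2445, 0.2093]
tcp_rot: [179.8, -0.1, 89.8]
wrist_force: [0.9, -0.4, 0.5]
opening: 0.0
grasp_force: 0.0
```

Call:
{"api": "apply_moves", "payload": {"motion": [{"jaw":-1,"xyz":[50,0,0],"twist":0},{"jaw":-1,"xyz":[80,0,0],"twist":0},{"jaw":-1,"xyz":[80,0,0],"twist":0},{"jaw":-1,"xyz":[80,0,0],"twist":0}]}}

```text
time: 17.05
ee_pos: [0.5004, 0.3238, 0.2057]
tcp_rot: [-180.0, 0.0, 89.9]
wrist_force: [0.1, 0.4, -0.1]
opening: 0.0003
grasp_force: 0.0
```

Run:
```python
from h import *
for n in("scene","top"):
    im,d=camera(n);P,C=cloud(n,dict(im=im,d=d))
    print(n,"grip",rect(P,(.44,.56,.05,.25),.105,.1165))
    print(n,"green",rect(P,(.48,.66,-.42,-.26),.048,.065))
    cv2.imwrite(f"pics/fin_{n}.png",im[:,:,::-1])
```

```text
scene grip {'x': 0.5025, 'y': 0.125, 'L': 69.0, 'W': 18.0, 'yaw_long': 0.0, 'z': np.float64(0.1131)}
scene green {'x': 0.5766, 'y': -0.3474, 'L': 110.37804412841797, 'W': 63.8022575378418, 'yaw_long': 140.98, 'z': np.float64(0.0553)}
top grip {'x': 0.5, 'y': 0.1265, 'L': 70.0, 'W': 17.0, 'yaw_long': 0.0, 'z': np.float64(0.1138)}
top green {'x': 0.5759, 'y': -0.3477, 'L': 111.72369384765625, 'W': 61.182926177978516, 'yaw_long': 141.68, 'z': np.float64(0.0555)}
```

View pics/fin_scene.png

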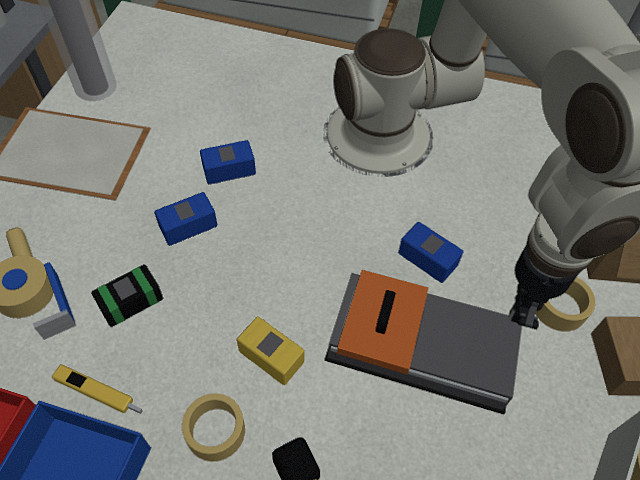

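The orange shutter is closed over the bay with its grip at (385,312), measured at y≈0.1255 against the bay's 0.125. The green pack is unmoved at (127,295), and the arm is clear.

```bash
python3 -c "
from h import *
print(bot.job_done())"
```

```text
the job is handed in; nothing more can be done
None
```

The red-banded pack is pressed flush in the bay, the orange shutter is fully closed over it, the green-banded pack has not moved, and the job is handed in (the hand-in returned no verdict).

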